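# Scrape the wedge tray clear and pack the wedges

## Robot

A 7-joint arm with a two-finger parallel gripper is mounted at the origin on the work surface. World frame = base frame: x ahead of the robot, y to its left, z up, the work surface at z = 0. Lengths are in mm, angles in rad, forces in N, time in s.
With the tool pointing down it reaches from about 400 to 875 mm from the base axis. Payload 4.4 kg.
Tool frame: the origin (TCP) lies at the very end of the fingers, on their centre line; the grasp point (between the pads) lies 19 mm behind it (ctrl.grip_depth is the distance from the TCP to the grasp point, in mm); z points along the fingers, x is the direction in which the jaws open and shut, and the axes are right-handed (so a half turn about z gives the same grasp; the last joint's range is limited). The gripper opens to 85 mm and grips with 20 to 120 N. Pads are 22 mm wide; open, the fingers measure 114 mm over their backs; the gripper's body (76 mm by 85 mm) begins 54 mm behind the grasp point. The pads swing forward as they close: fully open they stand 13 mm farther back than shut.
Start: joints at [1.083, 0.628, 0.038, 1.517, -0.027, 0.996, -0.02], TCP at [266.14, -593.032, 231.313] pointing down, gripper open.
Joint ranges: [-3.06, 3.06], [-0.37, 2.12], [-1.25, 1.32], [0.18, 2.47], [-1.1, 4.24], [0.23, 1.98], [-2.94, 2.94]. Speed limits (rad/s): [2.57, 2.57, 3.14, 3.14, 3.14, 3.14, 3.14].

## Interface

Orientations are given as [roll, pitch, yaw] about the fixed x, y, z axes, in that order (R = Rz(yaw) Ry(pitch) Rx(roll)).
In Python, from cell import ctrl gives the robot as it stands.
- The arm moves only by the shell command python3 -m creep 'ROWS'. ROWS is JSON, a list of rows, each an object with "hand": the opening, from 0 (shut) to 1 (fully open); "travel": the shift along the tool's x, y, z in cm, a list of three; "angular": the turn, a rotation vector about the tool's x, y, z in degrees, a list of three. In form: [{"hand": hand, "travel": [tx, ty, tz], "angular": [rx, ry, rz]}, ...]. A call has 1 to 20 rows; each row is the pose to reach, as a shift and turn from the pose measured when the call began, along the tool's axes at that moment; what a row does not reach only later rows make up. A row lasts 1/10 s, in which the tool goes at most 50 mm and 8.59 degrees, less where a joint would pass 70% of its speed; a pose out of reach is approached as far as the arm can. A call with a gripper value outside its range is refused whole. The fingers move at their own pace and stop on an object; the grip force is fixed at half the most. Time passes only in rows, so rows that repeat a pose let the fingers close. It gives the time, the measured TCP pose, the force and the opening at its end, in the units of the state.
- ctrl.read_state(): the state, without advancing time (a new reading comes with each control period).
- ctrl.get_image(name): name is "side" or "top" or "wrist"; returns a dict with "frame" (480x640x3 uint8, red, green, blue), "fx", "fy", "cx", "cy" (pixels), "D" ([k1, k2, p1, p2, k3] as OpenCV has them; the pictures are not rectified), "origin" and "orientation" of the camera in the world. Camera axes: x right, y down, z forward; pixel columns grow to the right and rows downward; lengths in mm; the calibration is good to about 2 mm. A picture is of the moment at which its call begins. There is no depth.
- ctrl.finish_job(): hands the job in, once; it reports no verdict.
Trained networks look in the newest picture that a camera, given by its name, has taken for a name from the list of things; names that differ only in an ending like _2 or _b are one class to them, and where a whole thing is asked for, a point or a joint stands for the part that bears it (a point fixed in the world has none). Each returns a list of dicts, best first, with "confidence" (0 to 1); they miss things now and then, are a little off and sometimes report something else, mostly with a low value. They report only what shows in the picture. A call takes as long as a camera call. They do not tell look-alikes from the thing itself.
- ctrl.regions_of(camera, thing): "region" (480x640 bool, what is visible of it).
- ctrl.spot_point(camera, thing): "at" ([x, y, z] in mm, in world coordinates, good to about 4 mm: a listed point, or the origin of a listed thing).
The state is a dict: "clock": time; "qpos": joint angles; "qd": joint speeds; "tau": joint torques, N m; "eef_pos": TCP position; "tool_rot": TCP orientation; "force": force on the tool from outside, world axes, zero at the start; "torque": the same for the moment, N m; "width": finger opening in mm.
Only numpy, scipy, OpenCV 4.12 (cv2) and the standard library are available. Lean on these libraries where they do the work, as an engineer would, in place of code of your own. Each camera call takes 0.05 s, during which the arm holds its last target. There are 200 camera calls.

## Task

Use the scraper block to wipe the four wood chips along the raised tray and off its open end into the chip bin, without touching the chips with the gripper or the wedges. Then stand the scraper upright on the bench clear of the tray and bin, and lay the two wedges flat in the tray, head to tail, snug together and against the tray's closed end, with a straight face to that end, so that they form one rectangular block. Leave the bowl, wrench, gouge and finial alone.

Things in the scene. Friction and masses are not known exactly. Their poses are not given: they have to be found in the camera images.
- tray_end (a point): Fixed raised tray: level aluminium floor 60 mm above the bench, 76 mm wide inside, 145 mm long; wooden rims 10 mm high, 6 mm thick on both long sides and the closed end. Point: on the floor, mid inner face of the closed end's rim. x runs along the tray to the open end, y across, z up. Chip centres lie 58 to 116 mm along x; the floor's first 40 mm are free.
- tray_lip (a point): Middle of the tray floor's open edge (no rim here), 145 mm from the closed end; same axes. The chip bin is fixed directly below and beyond this edge.
- bin_floor (a point): Grey open chip bin, fixed to the tray: this point is the centre of its inner floor, 5 mm above the bench; inside 105 mm long (tray's x) and 100 mm wide, rim 50 mm above the bench, 10 mm below the tray floor. Its centre lies 57.5 mm beyond the tray's open edge. Same axes.
- scraper_c (a point): Scraper block, wood with steel foot, 70 mm high, about 100 g, stands upright on the bench. Foot 68 mm wide (y), 24 mm thick (x), 34 mm high; on it a centred grip 46 mm wide (y), 20 mm thick (x), 36 mm high. Point: its centre, 35 mm above its underside. Both broad faces are alike. Scraper and wedges share three parking spots at random.
- wedge_a_grip (a point): Pale wooden wedge lying on its side on the bench, 64 mm long (x), 36 mm high, 40 g; 30 mm wide at the thick end (-x), 14 mm at the thin end (+x). Straight face: -y side, square to the two parallel end faces; slanting face: +y side. Point: half-way along and up, 7 mm from the straight face. Can be held by its ends. Two wedges head to tail, slants together, make 64 x 44 mm.
- wedge_a_thin (a point): Middle of that wedge's thin end face, 32 mm from the point above along +x, same axes.
- wedge_b_grip (a point): The second wedge, exactly like the first; same point and axes. Either wedge may go next to the closed end.
- wedge_b_thin (a point): Middle of the second wedge's thin end face, 32 mm along its +x.
- chip1_c (a point): A hardwood offcut chip, an irregular flat block about 26 x 18 mm and 16 mm high, lying in the tray at the start; this point is its centre, half-way up.
- chip2_c (a point): A hardwood offcut chip, an irregular flat block about 26 x 18 mm and 16 mm high, lying in the tray at the start; this point is its centre, half-way up.
- chip3_c (a point): A hardwood offcut chip, an irregular flat block about 26 x 18 mm and 16 mm high, lying in the tray at the start; this point is its centre, half-way up.
- chip4_c (a point): A hardwood offcut chip, an irregular flat block about 26 x 18 mm and 16 mm high, lying in the tray at the start; this point is its centre, half-way up.
- bowl: Bystander: turned wooden bowl, 100 mm across, 45 mm high; origin under its centre.
- wrench: Bystander: open-end steel wrench, 200 mm long along its x, lying flat; origin under its middle.
- gouge: Bystander: turning gouge with a round pale handle, 325 mm long along its x, 28 mm thick; origin on its underside where handle meets steel.
- finial: Bystander: small turned wooden finial standing upright, 48 mm across, 90 mm high; origin under its centre.
Mind the look-alikes: they are no part of the job. Leave any green or pink look-alike of the part that bears wedge_b_grip alone.

How it is judged:
By the outcome, as a careful person would: the job done as asked, in the order asked, and still so for the second after the job is handed in, with the robot touching nothing.
It also fails if it takes over 72 s, if anything falls off the work surface, if the arm or the gripper's body presses on something with over 40 N, if the wrist force passes 120 N, or if a joint passes its speed limit or range.

## Working session

There is one attempt and no reset: what is moved stays moved. The work goes in short steps, Python scripts to look and compute and a shell command to move; the robot and the scene stay as the last step left them, time stands still between calls to the robot, and variables do not carry over. Pictures are saved under pics/ and viewed, about 8 in all and at most 12, crops included, and the job is handed in when it is done.

```bash
mkdir -p pics; ls
cat > h.py <<'E'
import numpy as np, cv2
from scipy.spatial.transform import Rotation as R
from cell import ctrl
def rot(o):
    o=np.array(o,float)
    if o.shape==(3,3): return o
    if o.size==4: return R.from_quat(o).as_matrix()
    return R.from_euler('xyz',o).as_matrix()
def K(im): return np.array([[im['fx'],0,im['cx']],[0,im['fy'],im['cy']],[0,0,1.]])
def proj(im,P):
    M=rot(im['orientation']); p=(np.array(P,float).reshape(-1,3)-im['origin'])@M
    return cv2.projectPoints(p,np.zeros(3),np.zeros(3),K(im),np.array(im['D'],float))[0].reshape(-1,2)
def ray(im,uv,z):
    n=cv2.undistortPoints(np.array(uv,float).reshape(-1,1,2),K(im),np.array(im['D'],float)).reshape(-1,2)
    d=np.c_[n,np.ones(len(n))]@rot(im['orientation']).T; o=np.array(im['origin'])
    return o+d*((z-o[2])/d[:,2:])
def save(im,name): cv2.imwrite('pics/'+name,cv2.cvtColor(im['frame'],cv2.COLOR_RGB2BGR))
E
python3 - <<'E'
from h import *
print(ctrl.read_state())
ims={}
for c in ['top','side']:
    im=ctrl.get_image(c); ims[c]=im; save(im,c+'0.png'); print(c,im['origin'],im['orientation'],im['fx'],im['D'])
    for t in ['tray_end','tray_lip','bin_floor','scraper_c','wedge_a_grip','wedge_a_thin','chip1_c']:
        for d in ctrl.spot_point(c,t): print(c,t,round(d['confidence'],2),np.round(d['at'],1),np.round(proj(im,d['at'])[0]))
E
```

```text
pics
{'clock': 0.0, 'qpos': array([ 1.08322242,  0.62934101,  0.03843745,  1.51838617, -0.02700105,
        0.99627182, -0.01998678]), 'qd': array([-0.00021756, -0.00145508,  0.00037461,  0.0019883 ,  0.00086266,
        0.00094678,  0.00050047]), 'tau': array([ 6.06809135e-04, -5.63403583e+01,  1.22561339e+00, -1.93446761e+01,
        1.06080904e-02,  1.06984875e-02, -2.47553402e-05]), 'eef_pos': array([ 265.86936444, -592.45285175,  230.38649688]), 'tool_rot': array([ 3.14157129e+00,  1.88837654e-03, -1.14900656e+00]), 'force': array([0.42387971, 0.78273082, 0.15812851]), 'torque': array([7.51581328e-07, 2.13107883e-02, 1.06851658e-02]), 'width': 85.45566288144695}
top [ 459.96785839  -34.49347183 1318.09441453] [-3.02748191 -0.01635129 -1.59355688] 540.3971985545732 [0.02448008 0.         0.         0.         0.        ]
top tray_end 0.7 [683.2 -32.4  60.5] [316. 199.]
top tray_lip 0.88 [5.33e+02 1.00e-01 5.99e+01] [303. 263.]
top tray_lip 0.2 [624.8   6.1  70.2] [300. 223.]
top bin_floor 0.65 [488.   15.7   0.6] [298. 283.]
top scraper_c 0.61 [438.6 304.9  35.8] [173. 307.]
top 
[... 438 characters left out ...]
          0.          0.          0.        ]
side tray_end 0.89 [682.9 -29.4  62.8] [363. 232.]
side tray_lip 0.6 [538.8   5.7  62.6] [297. 234.]
side bin_floor 0.64 [483.1  15.1   2.6] [273. 255.]
side bin_floor 0.64 [ 409.7 -270.    20.7] [268. 365.]
side scraper_c 0.74 [440.7 302.4  31.5] [233. 177.]
side scraper_c 0.27 [ 7.695e+02 -1.664e+02  1.000e-01] [421. 287.]
side wedge_a_grip 0.77 [ 597.7 -286.2   14.8] [368. 349.]
side wedge_a_grip 0.2 [ 627.6 -282.7   15.5] [382. 343.]
side wedge_a_thin 0.77 [ 625.5 -284.5   16.1] [381. 344.]
side wedge_a_thin 0.26 [440.3 305.9  37. ] [233. 174.]
side chip1_c 0.65 [624.9   3.7  68.8] [334. 225.]
side chip1_c 0.61 [686.  -29.5  63.6] [365. 231.]
```

View pics/top0.png

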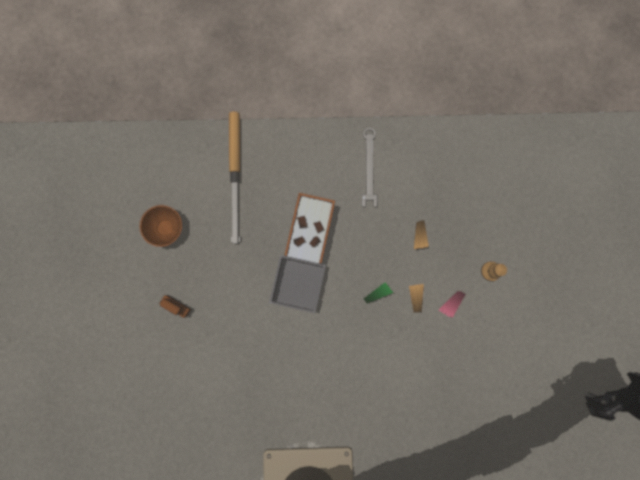

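View pics/side0.png

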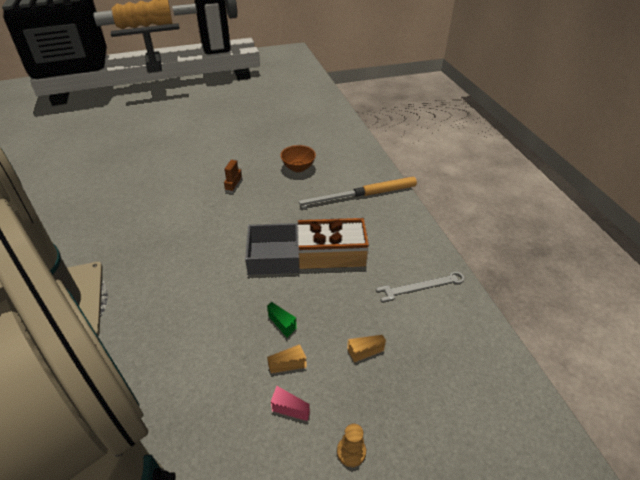

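The top view shows two pale wooden wedges at (421,236) and (417,298). The look-alikes are green at (379,293) and pink at (452,304), and I'll leave both alone. The scraper is at (173,306), the tray runs from (316,199) to (303,262), and the bin is at (299,285). The side view agrees: wooden wedges at (367,349) and (287,360), green at (282,319), pink at (291,405).

```bash
cat >> h.py <<'E'
def go(pos,yaw,tilt=True):
    s=ctrl.read_state(); T=rot(s['tool_rot']); 
    G=R.from_euler('xyz',[np.pi,0,yaw]).as_matrix()
    t=T.T@(np.array(pos)-s['eef_pos'])/10; w=R.from_matrix(T.T@G).as_rotvec(degrees=True)
    print('travel',np.round(t,2),'ang',np.round(w,1),'rows>=',int(np.ceil(max(np.linalg.norm(t)/5,np.linalg.norm(w)/8.5))),'t',round(s['clock'],2))
def st():
    s=ctrl.read_state(); print(round(s['clock'],2),np.round(s['eef_pos'],1),np.round(s['tool_rot'],3),'F',np.round(s['force'],1),'w',round(s['width'],1))
    return s
E
python3 - <<'E'
from h import *
im=ctrl.get_image('wrist'); s=st(); T=rot(s['tool_rot'])
print('cam in tool',T.T@(im['origin']-s['eef_pos']),'\n',T.T@rot(im['orientation']),im['fx'],im['cx'],im['cy'],ctrl.grip_depth)
t=ctrl.get_image('top')
print(ray(t,[[417,298],[421,236],[379,293],[452,304]],20))
go([540,-250,330],-0.45); go([560,-280,330],-0.5)
E
```

```text
0.85 [ 266.1 -593.   231.3] [-3.142 -0.    -1.149] F [-0.5  1.4  0.6] w 85.3
cam in tool [   0.58737558  -79.51056191 -140.77271539] 
 [[ 9.99999598e-01 -5.61179541e-04  6.99726600e-04]
 [ 3.16690302e-04  9.50762929e-01  3.09918945e-01]
 [-8.39194283e-04 -3.09918599e-01  9.50762724e-01]] 333.60812208128056 318.7637787673904 237.87728770491046 18.700000000000003
[[ 445.61106705 -269.3665085    20.        ]
 [ 594.26524448 -285.34705808   20.        ]
 [ 459.46730946 -178.91823394   20.        ]
 [ 429.60008662 -352.3811132    20.        ]]
travel [-20.08 -39.03  -9.86] ang [ -0.  -0. -40.] rows>= 9 t 0.9
travel [-16.53 -39.62  -9.86] ang [ -0.   -0.  -37.2] rows>= 9 t 0.9
```

```bash
python3 -m creep '[{"hand":1,"travel":[-20.1,-39.0,-9.9],"angular":[0,0,-40]},{"hand":1,"travel":[-20.1,-39.0,-9.9],"angular":[0,0,-40]},{"hand":1,"travel":[-20.1,-39.0,-9.9],"angular":[0,0,-40]},{"hand":1,"travel":[-20.1,-39.0,-9.9],"angular":[0,0,-40]},{"hand":1,"travel":[-20.1,-39.0,-9.9],"angular":[0,0,-40]},{"hand":1,"travel":[-20.1,-39.0,-9.9],"angular":[0,0,-40]},{"hand":1,"travel":[-20.1,-39.0,-9.9],"angular":[0,0,-40]},{"hand":1,"travel":[-20.1,-39.0,-9.9],"angular":[0,0,-40]},{"hand":1,"travel":[-20.1,-39.0,-9.9],"angular":[0,0,-40]},{"hand":1,"travel":[-20.1,-39.0,-9.9],"angular":[0,0,-40]},{"hand":1,"travel":[-20.1,-39.0,-9.9],"angular":[0,0,-40]},{"hand":1,"travel":[-20.1,-39.0,-9.9],"angular":[0,0,-40]}]'
python3 - <<'E'
from h import *
st(); im=ctrl.get_image('wrist'); save(im,'w1.png')
for t in ['wedge_a_grip','wedge_a_thin','tray_end','tray_lip']:
    for d in ctrl.spot_point('wrist',t): print(t,round(d['confidence'],2),np.round(d['at'],1),np.round(proj(im,d['at'])[0]))
for d in ctrl.regions_of('wrist','wedge_a_grip'): print(round(d['confidence'],2),d['region'].sum(),np.argwhere(d['region']).mean(0)[::-1])
go([480,90,330],0.2)
E
```

```text
clock: 2.1
eef_pos: [538.7, -251.3, 330.0]
tool_rot: [3.14, 0.001, -0.453]
force: [-1.1, -0.6, 0.5]
width: 85.4
2.1 [ 538.7 -251.3  330. ] [ 3.14e+00  1.00e-03 -4.53e-01] F [-1.1 -0.6  0.5] w 85.4
wedge_a_grip 0.8 [ 594.1 -285.3   14.8] [365. 194.]
tray_end 0.34 [ 596.8 -287.3   17.7] [368. 195.]
0.89 1047 [364.77172875 193.38395415]
travel [-2.022e+01 -2.807e+01  2.000e-02] ang [  0.    0.  -37.4] rows>= 7 t 2.4
```

View pics/w1.png

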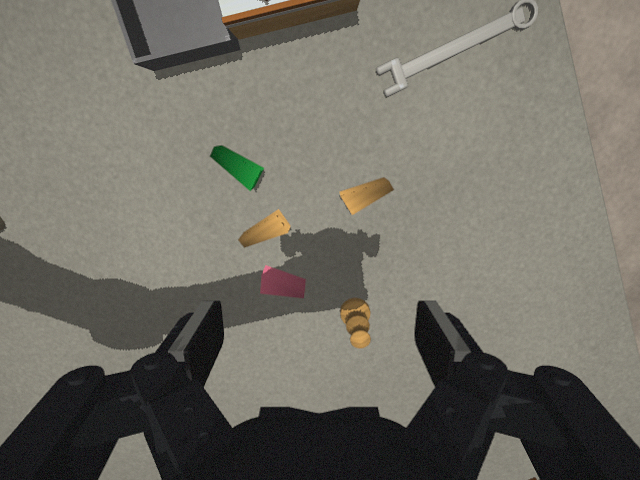

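Run:
```python
from h import *
go([450,240,330],0.2)
```

```text
travel [-2.948e+01 -4.025e+01  2.000e-02] ang [  0.    0.  -37.4] rows>= 10 t 2.4
```

```bash
python3 -m creep '[{"hand":1,"travel":[-29.5,-40.2,0],"angular":[0,0,-37]},{"hand":1,"travel":[-29.5,-40.2,0],"angular":[0,0,-37]},{"hand":1,"travel":[-29.5,-40.2,0],"angular":[0,0,-37]},{"hand":1,"travel":[-29.5,-40.2,0],"angular":[0,0,-37]},{"hand":1,"travel":[-29.5,-40.2,0],"angular":[0,0,-37]},{"hand":1,"travel":[-29.5,-40.2,0],"angular":[0,0,-37]},{"hand":1,"travel":[-29.5,-40.2,0],"angular":[0,0,-37]},{"hand":1,"travel":[-29.5,-40.2,0],"angular":[0,0,-37]},{"hand":1,"travel":[-29.5,-40.2,0],"angular":[0,0,-37]},{"hand":1,"travel":[-29.5,-40.2,0],"angular":[0,0,-37]},{"hand":1,"travel":[-29.5,-40.2,0],"angular":[0,0,-37]},{"hand":1,"travel":[-29.5,-40.2,0],"angular":[0,0,-37]}]'
python3 - <<'E'
from h import *
st(); im=ctrl.get_image('wrist'); save(im,'w2.png'); np.save('w2.npy',im,allow_pickle=True)
for t in ['scraper_c','tray_end','tray_lip','bin_floor','chip1_c']:
    for d in ctrl.spot_point('wrist',t): print(t,round(d['confidence'],2),np.round(d['at'],1),np.round(proj(im,d['at'])[0]))
for d in ctrl.regions_of('wrist','scraper_c'): print(round(d['confidence'],2),d['region'].sum(),np.argwhere(d['region']).mean(0)[::-1])
E
```

```text
clock: 3.6
eef_pos: [449.2, 240.4, 330.1]
tool_rot: [3.141, 0.001, 0.196]
force: [1.0, -0.3, -0.1]
width: 85.5
3.6 [449.2 240.4 330.1] [3.141e+00 1.000e-03 1.960e-01] F [ 1.  -0.3 -0.1] w 85.5
scraper_c 0.78 [437.3 304.5  35.6] [319. 140.]
scraper_c 0.33 [611.9 -36.2  67.9] [389. 396.]
scraper_c 0.25 [578.7 -25.1  65.6] [369. 385.]
tray_end 0.92 [680.7 -35.4  55.7] [431. 397.]
tray_end 0.71 [541.4   0.6  57.9] [348. 364.]
tray_lip 0.6 [538.8  -0.   59.5] [346. 365.]
tray_lip 0.57 [611.5 -37.5  71.5] [389. 398.]
bin_floor 0.73 [483.2  17.4   3.7] [313. 327.]
bin_floor 0.16 [609.7 -35.4  68.9] [388. 396.]
chip1_c 0.65 [618.2   0.8  65.4] [399. 376.]
0.89 1091 [320.2548121  139.12740605]
```

View pics/w2.png

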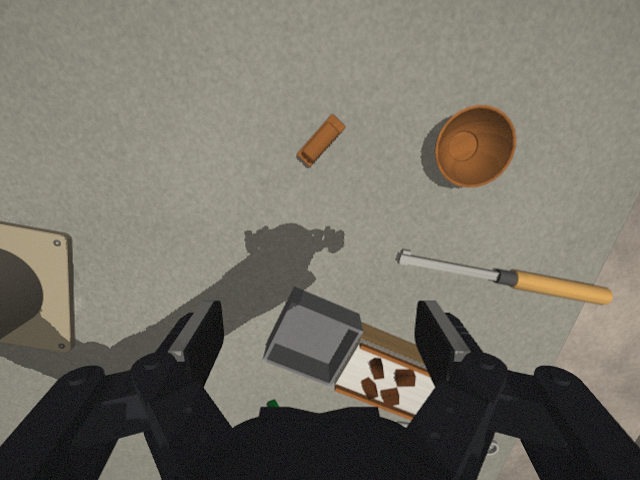

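Run:
```python
from h import *
im=np.load('w2.npy',allow_pickle=True).item()
d=ctrl.regions_of('wrist','scraper_c')[0]
c,_=cv2.findContours(d['region'].astype(np.uint8),0,1); c=max(c,key=cv2.contourArea).reshape(-1,2)
for z in [34,70]:
    P=ray(im,c,z)[:,:2].astype(np.float32); r=cv2.minAreaRect(P); print(z,r,cv2.boxPoints(r).round(1).tolist())
print('lower: ')
# crop
f=im['frame'][95:185,270:370]; cv2.imwrite('pics/scr.png',cv2.cvtColor(cv2.resize(f,(700,630),interpolation=cv2.INTER_CUBIC),cv2.COLOR_RGB2BGR))
# tray in top image
t=ctrl.get_image('top'); np.save('top.npy',t,allow_pickle=True)
h=cv2.cvtColor(t['frame'],cv2.COLOR_RGB2HSV); print(h[230,290:335:3])
```

```text
34 ((437.8908386230469, 305.14105224609375), (68.09992218017578, 25.22308349609375), 58.33628463745117) [[409.29998779296875, 282.79998779296875], [430.79998779296875, 269.5], [466.5, 327.5], [445.0, 340.70001220703125]]
70 ((437.5604248046875, 306.19561767578125), (62.48836898803711, 23.144655227661133), 58.33628463745117) [[411.29998779296875, 285.70001220703125], [431.0, 273.5], [463.79998779296875, 326.70001220703125], [444.1000061035156, 338.8999938964844]]
lower: 
[[ 12  98 135]
 [ 13  17 139]
 [100   4 188]
 [105   5 187]
 [120   3 186]
 [113   5 190]
 [105   3 186]
 [ 60   3 188]
 [ 60   3 182]
 [ 10  52 103]
 [ 10  67  91]
 [ 20  18 129]
 [ 13  60 153]
 [ 12  60  94]
 [ 21  22  82]]
```

View pics/scr.png

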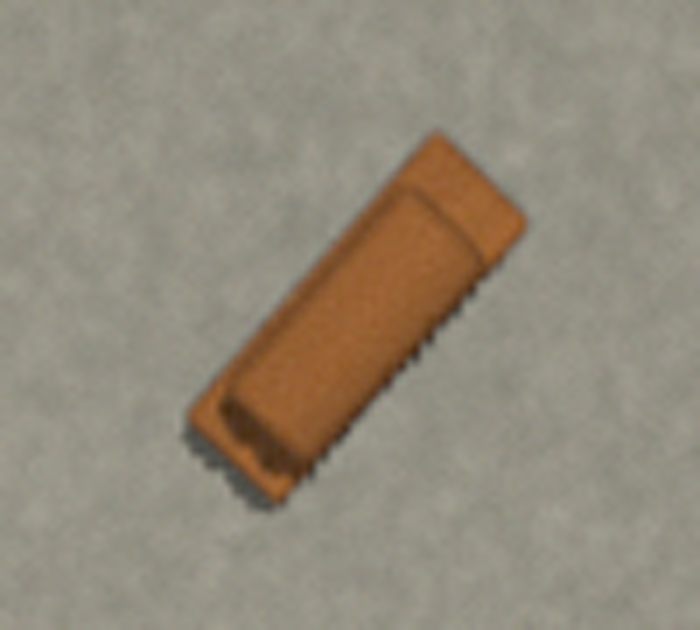

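The crop shows the scraper upright. Its foot projects to 68 x 25 mm at z=34, which matches the given size, with the long axis at 58°. Next I'll grasp it across its thickness.

Run:
```python
from h import *
go([438,305,120],-0.553);go([438,305,43],-0.553)
t=np.load('top.npy',allow_pickle=True).item()
h=cv2.cvtColor(t['frame'],cv2.COLOR_RGB2HSV).astype(int)
m=((h[...,1]<30)&(h[...,2]>170)).astype(np.uint8); m[:180]=0;m[275:]=0;m[:,:270]=0;m[:,350:]=0
c,_=cv2.findContours(m,0,1); c=max(c,key=cv2.contourArea).reshape(-1,2)
P=ray(t,c,60)[:,:2].astype(np.float32); r=cv2.minAreaRect(P); print(r,cv2.boxPoints(r).tolist())
```

```text
travel [ 0.1  -6.71 21.02] ang [ 0.   0.  42.7] rows>= 6 t 4.05
travel [ 0.1  -6.72 28.72] ang [ 0.   0.  42.7] rows>= 6 t 4.05
((611.8444213867188, -16.762298583984375), (72.150390625, 141.4597625732422), 76.28246307373047) [[534.5773315429688, -35.03594207763672], [672.0021362304688, -68.58106994628906], [689.1115112304688, 1.5113449096679688], [551.6867065429688, 35.05647277832031]]
```

```bash
python3 -m creep '[{"hand":1,"travel":[0.1,-6.7,12],"angular":[0,0,42.7]},{"hand":1,"travel":[0.1,-6.7,16],"angular":[0,0,42.7]},{"hand":1,"travel":[0.1,-6.7,19],"angular":[0,0,42.7]},{"hand":1,"travel":[0.1,-6.7,19],"angular":[0,0,42.7]},{"hand":1,"travel":[0.1,-6.7,19],"angular":[0,0,42.7]},{"hand":1,"travel":[0.1,-6.7,21],"angular":[0,0,42.7]},{"hand":1,"travel":[0.1,-6.7,24],"angular":[0,0,42.7]},{"hand":1,"travel":[0.1,-6.7,27],"angular":[0,0,42.7]},{"hand":1,"travel":[0.1,-6.7,28.6],"angular":[0,0,42.7]},{"hand":1,"travel":[0.1,-6.7,28.7],"angular":[0,0,42.7]},{"hand":1,"travel":[0.1,-6.7,28.7],"angular":[0,0,42.7]},{"hand":0,"travel":[0.1,-6.7,28.7],"angular":[0,0,42.7]},{"hand":0,"travel":[0.1,-6.7,28.7],"angular":[0,0,42.7]},{"hand":0,"travel":[0.1,-6.7,28.7],"angular":[0,0,42.7]},{"hand":0,"travel":[0.1,-6.7,28.7],"angular":[0,0,42.7]},{"hand":0,"travel":[0.1,-6.7,28.7],"angular":[0,0,42.7]},{"hand":0,"travel":[0.1,-6.7,28.7],"angular":[0,0,42.7]},{"hand":0,"travel":[0.1,-6.7,28.7],"angular":[0,0,42.7]},{"hand":0,"travel":[0.1,-6.7,28.7],"angular":[0,0,42.7]}]'
python3 - <<'E'
from h import *
im=ctrl.get_image('wrist');save(im,'w3.png')
go([438,305,200],-0.553);go([600,150,260],-0.24)
E
```

```text
clock: 5.95
eef_pos: [438.3, 305.0, 43.8]
tool_rot: [-3.141, -0.0, -0.554]
force: [-1.3, -0.6, 5.8]
width: 18.9
travel [-2.000e-02  1.000e-02 -1.562e+01] ang [-0. -0. -0.] rows>= 4 t 6.0
travel [ 21.91   4.68 -21.62] ang [ -0.  -0. -18.] rows>= 7 t 6.0
```

Run:
```python
from h import *
go([607,-36,300],-0.24)
```

```text
travel [ 32.29  20.13 -25.62] ang [ -0.  -0. -18.] rows>= 10 t 6.0
```

```bash
python3 -m creep '[{"hand":0,"travel":[0,0,-3],"angular":[0,0,0]},{"hand":0,"travel":[0,0,-8],"angular":[0,0,0]},{"hand":0,"travel":[2,1,-12.5],"angular":[0,0,-4]},{"hand":0,"travel":[5,3,-16],"angular":[0,0,-8]},{"hand":0,"travel":[32.3,20.1,-25.6],"angular":[0,0,-18]},{"hand":0,"travel":[32.3,20.1,-25.6],"angular":[0,0,-18]},{"hand":0,"travel":[32.3,20.1,-25.6],"angular":[0,0,-18]},{"hand":0,"travel":[32.3,20.1,-25.6],"angular":[0,0,-18]},{"hand":0,"travel":[32.3,20.1,-25.6],"angular":[0,0,-18]},{"hand":0,"travel":[32.3,20.1,-25.6],"angular":[0,0,-18]},{"hand":0,"travel":[32.3,20.1,-25.6],"angular":[0,0,-18]},{"hand":0,"travel":[32.3,20.1,-25.6],"angular":[0,0,-18]},{"hand":0,"travel":[32.3,20.1,-25.6],"angular":[0,0,-18]},{"hand":0,"travel":[32.3,20.1,-25.6],"angular":[0,0,-18]}]'
python3 - <<'E'
from h import *
s=st(); im=ctrl.get_image('wrist'); save(im,'w4.png'); np.save('w4.npy',im,allow_pickle=True)
for t in ['scraper_c','tray_end','tray_lip','chip1_c']:
    for d in ctrl.spot_point('wrist',t): print(t,round(d['confidence'],2),np.round(d['at'],1),np.round(proj(im,d['at'])[0]))
h=cv2.cvtColor(im['frame'],cv2.COLOR_RGB2HSV).astype(int)
m=((h[...,1]<30)&(h[...,2]>170)).astype(np.uint8)
c,_=cv2.findContours(m,0,1); c=max(c,key=cv2.contourArea).reshape(-1,2); print(len(c),c.min(0),c.max(0))
P=ray(im,c,60)[:,:2].astype(np.float32); r=cv2.minAreaRect(P); print(r,cv2.boxPoints(r).tolist())
E
```

```text
clock: 7.4
eef_pos: [606.4, -34.3, 299.1]
tool_rot: [-3.141, 0.002, -0.237]
force: [0.1, 0.9, -1.4]
width: 19.1
7.4 [606.4 -34.3 299.1] [-3.141e+00  2.000e-03 -2.370e-01] F [ 0.1  0.9 -1.4] w 19.1
tray_end 0.6 [680.7 -36.6  59.9] [382. 188.]
tray_lip 0.9 [541.3   1.   58.8] [256. 184.]
chip1_c 0.58 [622.7   0.8  65.6] [325. 168.]
471 [253 151] [382 217]
((609.3429565429688, -16.457237243652344), (74.76012420654297, 144.4786376953125), 75.9095458984375) [[530.1768188476562, -35.12572479248047], [670.3085327148438, -70.2995376586914], [688.5090942382812, 2.2112503051757812], [548.3773803710938, 37.38506317138672]]
```

View pics/w4.png

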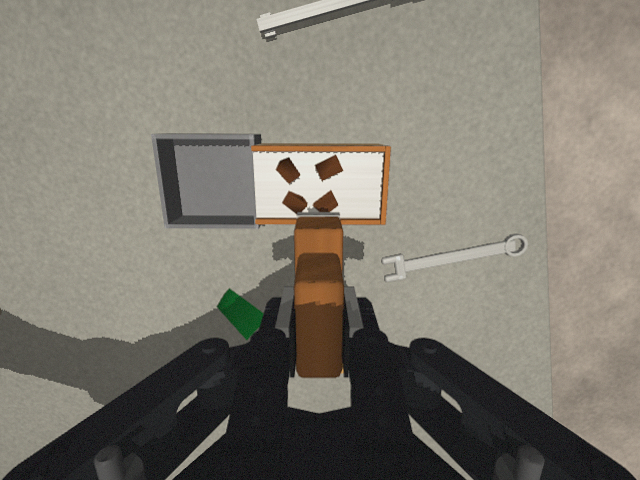

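The tray is seen with its closed-end midpoint at about (680.5,-34) and its lip at about (539.8,1.1), length 144.5, axis at 166°. The top view agrees. The chips are at (288,170), (329,167), (295,202) and (326,202), and the scraper is held straight.

Run:
```python
from h import *
go([663,-29.6,160],-0.244);go([663,-29.6,108],-0.244)
```

```text
travel [ 5.32 -1.82 13.97] ang [-0.  -0.   0.4] rows>= 4 t 7.65
travel [ 5.32 -1.82 19.17] ang [-0.  -0.   0.4] rows>= 4 t 7.65
```

```bash
python3 -m creep '[{"hand":0,"travel":[3,-1,4],"angular":[0,0,0.4]},{"hand":0,"travel":[5.3,-1.8,8],"angular":[0,0,0.4]},{"hand":0,"travel":[5.3,-1.8,12],"angular":[0,0,0.4]},{"hand":0,"travel":[5.3,-1.8,14.5],"angular":[0,0,0.4]},{"hand":0,"travel":[5.3,-1.8,15.5],"angular":[0,0,0.4]},{"hand":0,"travel":[5.3,-1.8,16.5],"angular":[0,0,0.4]},{"hand":0,"travel":[5.3,-1.8,17.5],"angular":[0,0,0.4]},{"hand":0,"travel":[5.3,-1.8,18.3],"angular":[0,0,0.4]},{"hand":0,"travel":[5.3,-1.8,18.8],"angular":[0,0,0.4]},{"hand":0,"travel":[5.3,-1.8,19.2],"angular":[0,0,0.4]},{"hand":0,"travel":[5.3,-1.8,19.2],"angular":[0,0,0.4]}]'
python3 - <<'E'
from h import *
s=st(); im=ctrl.get_image('side'); save(im,'s1.png')
f=im['frame'][180:290,240:400]; cv2.imwrite('pics/s1c.png',cv2.cvtColor(cv2.resize(f,(800,550),interpolation=cv2.INTER_CUBIC),cv2.COLOR_RGB2BGR))
go([663,-29.6,104.5],-0.244)
u=np.array([-.970,.242])
print([ (663,-29.6)+u*k for k in (122,)]); go([*((663,-29.6)+u*127),104.5],-.244)
E
```

```text
clock: 8.75
eef_pos: [662.6, -29.8, 107.5]
tool_rot: [-3.141, 0.0, -0.245]
force: [-0.5, -0.6, -0.7]
width: 18.9
8.75 [662.6 -29.8 107.5] [-3.141  0.    -0.245] F [-0.5 -0.6 -0.7] w 18.9
travel [ 0.01 -0.02  0.34] ang [-0. -0. -0.] rows>= 1 t 8.8
[array([ 5.4466e+02, -7.6000e-02])]
travel [-12.68  -0.02   0.33] ang [-0. -0. -0.] rows>= 3 t 8.8
```

View pics/s1c.png

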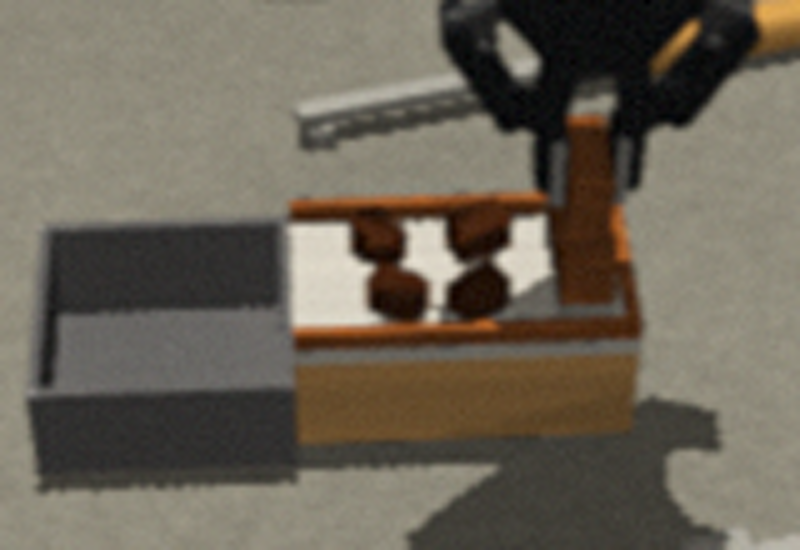

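The scraper sits inside the rims behind the chips with no contact force. Next I'll lower it 3.5 mm and wipe slowly.

```bash
python3 -m creep '[{"hand":0,"travel":[0,0,0.3],"angular":[0,0,0]},{"hand":0,"travel":[-0.4,0,0.35],"angular":[0,0,0]},{"hand":0,"travel":[-1.2,0,0.35],"angular":[0,0,0]},{"hand":0,"travel":[-2,0,0.35],"angular":[0,0,0]},{"hand":0,"travel":[-2.8,0,0.35],"angular":[0,0,0]},{"hand":0,"travel":[-3.6,0,0.35],"angular":[0,0,0]},{"hand":0,"travel":[-4.4,0,0.35],"angular":[0,0,0]},{"hand":0,"travel":[-5.2,0,0.35],"angular":[0,0,0]},{"hand":0,"travel":[-6,0,0.35],"angular":[0,0,0]},{"hand":0,"travel":[-6.7,0,0.35],"angular":[0,0,0]},{"hand":0,"travel":[-7.3,0,0.35],"angular":[0,0,0]},{"hand":0,"travel":[-7.9,0,0.35],"angular":[0,0,0]},{"hand":0,"travel":[-8.5,0,0.35],"angular":[0,0,0]},{"hand":0,"travel":[-9.1,0,0.35],"angular":[0,0,0]},{"hand":0,"travel":[-9.7,0,0.35],"angular":[0,0,0]},{"hand":0,"travel":[-10.3,0,0.35],"angular":[0,0,0]},{"hand":0,"travel":[-10.9,0,0.35],"angular":[0,0,0]},{"hand":0,"travel":[-11.5,0,0.35],"angular":[0,0,0]},{"hand":0,"travel":[-12.1,0,0.35],"angular":[0,0,0]},{"hand":0,"travel":[-12.7,0,0.35],"angular":[0,0,0]}]'
python3 - <<'E'
from h import *
s=st(); im=ctrl.get_image('side'); save(im,'s2.png')
f=im['frame'][180:290,240:400]; cv2.imwrite('pics/s2c.png',cv2.cvtColor(cv2.resize(f,(800,550),interpolation=cv2.INTER_CUBIC),cv2.COLOR_RGB2BGR))
E
```

```text
clock: 10.8
eef_pos: [539.1, 1.2, 104.4]
tool_rot: [-3.141, -0.0, -0.245]
force: [0.6, 0.1, -1.7]
width: 19.2
10.8 [539.1   1.2 104.4] [-3.141 -0.    -0.245] F [ 0.6  0.1 -1.7] w 19.2
```

View pics/s2c.png

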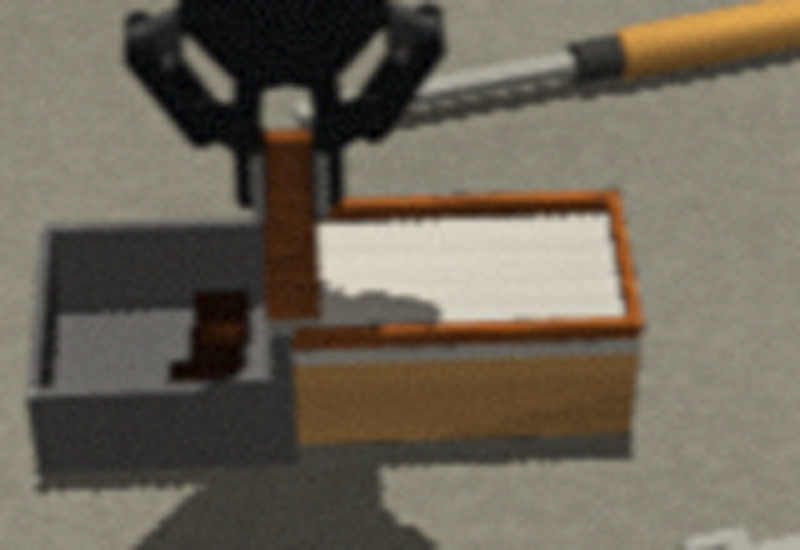

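The wipe worked: the tray floor is clear and the chips lie in the bin at around (215,335) in the crop. Next I'll stand the scraper on the bench at about (470,190).

```bash
python3 -m creep '[{"hand":0,"travel":[0,0,-3],"angular":[0,0,0]},{"hand":0,"travel":[0,0,-7],"angular":[0,0,0]},{"hand":0,"travel":[-3,-4,-8],"angular":[0,0,0]},{"hand":0,"travel":[-6,-8.5,-8],"angular":[0,0,0]},{"hand":0,"travel":[-9,-13,-7],"angular":[0,0,0]},{"hand":0,"travel":[-11.3,-16.7,-4],"angular":[0,0,0]},{"hand":0,"travel":[-11.3,-16.7,0],"angular":[0,0,0]},{"hand":0,"travel":[-11.3,-16.7,3],"angular":[0,0,0]},{"hand":0,"travel":[-11.3,-16.7,4.5],"angular":[0,0,0]},{"hand":0,"travel":[-11.3,-16.7,5.5],"angular":[0,0,0]},{"hand":0,"travel":[-11.3,-16.7,5.9],"angular":[0,0,0]},{"hand":0,"travel":[-11.3,-16.7,6.0],"angular":[0,0,0]},{"hand":0,"travel":[-11.3,-16.7,6.05],"angular":[0,0,0]}]'
python3 -c "from h import *; ctrl.get_image('wrist'); st()"
```

```text
clock: 12.15
eef_pos: [469.1, 190.9, 44.6]
tool_rot: [-3.141, 0.0, -0.245]
force: [0.5, -0.2, -1.4]
width: 19.1
12.2 [469.1 190.9  44.6] [-3.141  0.    -0.245] F [-0.   0.9 -1. ] w 19.0
```

```bash
python3 -m creep '[{"hand":0,"travel":[0,0,0.05],"angular":[0,0,0]},{"hand":0,"travel":[0,0,0.08],"angular":[0,0,0]},{"hand":0.5,"travel":[0,0,0.08],"angular":[0,0,0]},{"hand":1,"travel":[0,0,0.08],"angular":[0,0,0]},{"hand":1,"travel":[0,0,0.08],"angular":[0,0,0]},{"hand":1,"travel":[0,0,0.08],"angular":[0,0,0]},{"hand":1,"travel":[0,0,-0.5],"angular":[0,0,0]},{"hand":1,"travel":[0,0,-3],"angular":[0,0,0]},{"hand":1,"travel":[0,0,-7],"angular":[0,0,0]},{"hand":1,"travel":[0,0,-12],"angular":[0,0,0]},{"hand":1,"travel":[0,0,-16],"angular":[0,0,0]},{"hand":1,"travel":[0,0,-18],"angular":[0,0,0]}]'
python3 - <<'E'
from h import *
im=ctrl.get_image('side')
for d in ctrl.spot_point('side','scraper_c'): print(d['confidence'],d['at'])
go([600,-310,230],-0.4)
go([560,-290,250],-0.6)
E
```

```text
clock: 13.4
eef_pos: [470.3, 191.6, 228.7]
tool_rot: [-3.137, -0.004, -0.244]
force: [0.9, 0.9, -0.2]
width: 85.8
0.79 [468.4, 189.5, 32.0]
0.19 [495.6, -1.5, 15.3]
travel [24.69 45.54 -0.27] ang [-0.3 -0.3  8.9] rows>= 11 t 13.5
travel [20.33 44.56 -2.29] ang [-0.3 -0.3 20.4] rows>= 10 t 13.5
```

```bash
python3 -c "
from h import *
go([545,-260,230],-0.5)"
```

```text
travel [18.14 42.02 -0.29] ang [-0.3 -0.3 14.6] rows>= 10 t 13.5
```

```bash
python3 -m creep '[{"hand":1,"travel":[18.1,42,-0.3],"angular":[-0.3,-0.3,14.6]},{"hand":1,"travel":[18.1,42,-0.3],"angular":[-0.3,-0.3,14.6]},{"hand":1,"travel":[18.1,42,-0.3],"angular":[-0.3,-0.3,14.6]},{"hand":1,"travel":[18.1,42,-0.3],"angular":[-0.3,-0.3,14.6]},{"hand":1,"travel":[18.1,42,-0.3],"angular":[-0.3,-0.3,14.6]},{"hand":1,"travel":[18.1,42,-0.3],"angular":[-0.3,-0.3,14.6]},{"hand":1,"travel":[18.1,42,-0.3],"angular":[-0.3,-0.3,14.6]},{"hand":1,"travel":[18.1,42,-0.3],"angular":[-0.3,-0.3,14.6]},{"hand":1,"travel":[18.1,42,-0.3],"angular":[-0.3,-0.3,14.6]},{"hand":1,"travel":[18.1,42,-0.3],"angular":[-0.3,-0.3,14.6]},{"hand":1,"travel":[18.1,42,-0.3],"angular":[-0.3,-0.3,14.6]},{"hand":1,"travel":[18.1,42,-0.3],"angular":[-0.3,-0.3,14.6]}]'
python3 - <<'E'
from h import *
s=st(); im=ctrl.get_image('wrist'); save(im,'w5.png'); np.save('w5.npy',im,allow_pickle=True)
for t in ['wedge_a_grip','wedge_a_thin']:
    for d in ctrl.spot_point('wrist',t): print(t,round(d['confidence'],2),np.round(d['at'],1),np.round(proj(im,d['at'])[0]))
for d in ctrl.regions_of('wrist','wedge_a_grip'): print(round(d['confidence'],2),d['region'].sum(),np.argwhere(d['region']).mean(0)[::-1])
f=im['frame'].copy()[0:330,180:480]; cv2.imwrite('pics/w5c.png',cv2.cvtColor(cv2.resize(f,None,fx=1.8,fy=1.8,interpolation=cv2.INTER_CUBIC),cv2.COLOR_RGB2BGR))
E
```

```text
clock: 14.7
eef_pos: [544.2, -257.7, 229.1]
tool_rot: [-3.14, 0.003, -0.498]
force: [-0.0, 0.2, -0.2]
width: 85.5
14.7 [ 544.2 -257.7  229.1] [-3.14e+00  3.00e-03 -4.98e-01] F [-0.   0.2 -0.2] w 85.5
wedge_a_grip 0.93 [ 597.4 -285.8   14. ] [374. 205.]
wedge_a_thin 0.91 [ 629.1 -284.1   18.8] [401. 191.]
0.78 1856 [370.96928879 205.76023707]
0.38 7717 [118.51444862  24.36620448]
```

View pics/w5c.png

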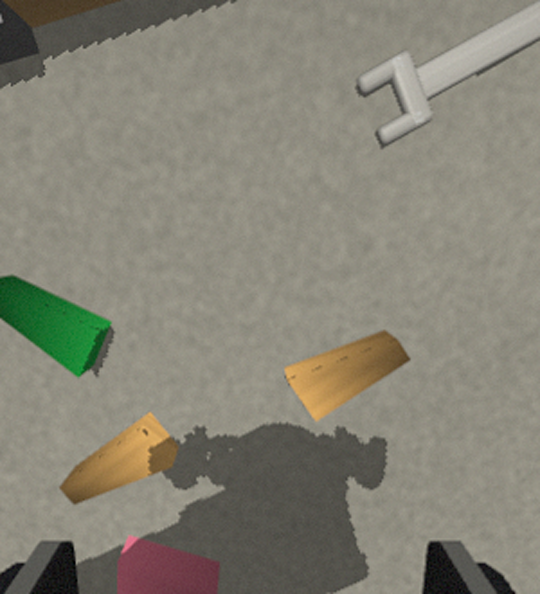

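```bash
cat >> h.py <<'E'
from scipy.optimize import minimize
W=np.array([[-32,-7],[32,-7],[32,7],[-32,23.]])
def wedge(p,z0=0):
    c,s=np.cos(p[2]),np.sin(p[2]); q=W@np.array([[c,s],[-s,c]])+p[:2]
    return np.r_[np.c_[q,np.full(4,z0)],np.c_[q,np.full(4,z0+36.)]]
def fit(im,mask,p0,z0=0):
    S=8
    def cost(p):
        h=cv2.convexHull(proj(im,wedge(p,z0)).astype(np.float32))
        a=np.zeros(mask.shape,np.uint8); cv2.fillConvexPoly(a,np.round(h*256).astype(np.int32),255,cv2.LINE_AA,8)
        a=a/255.; return 1-np.minimum(a,mask).sum()/np.maximum(a,mask).sum()
    best=None
    for dy in (-.15,0,.15):
        r=minimize(cost,np.array(p0)+[0,0,dy],method='Nelder-Mead',options=dict(initial_simplex=np.array(p0)+[0,0,dy]+np.array([[0,0,0],[8,0,0],[0,8,0],[0,0,.2]])))
        if best is None or r.fun<best.fun: best=r
    return best.x,best.fun
def wmask(im,uv,r=60):
    h=cv2.cvtColor(im['frame'],cv2.COLOR_RGB2HSV).astype(int)
    m=((h[...,0]>8)&(h[...,0]<24)&(h[...,1]>95)&(h[...,2]>50)).astype(np.uint8)
    _,l=cv2.connectedComponents(m); u,v=map(int,uv); 
    k=l[v-6:v+7,u-6:u+7]; k=np.bincount(k[k>0]).argmax(); return (l==k)
E
python3 - <<'E'
from h import *
im=np.load('w5.npy',allow_pickle=True).item()
for n,uv,p0 in [('A',(374,205),(597,-286,0.)),('B',(245,256),(446,-270,3.1))]:
    m=wmask(im,uv); print(n,m.sum(),*fit(im,m,p0)); 
    print(proj(im,wedge(fit(im,m,p0)[0])).round(0).tolist())
    p0=p0[:2]+((p0[2]+np.pi),); print('flip',*fit(im,m,p0))
t=np.load('top.npy',allow_pickle=True).item()
E
```

```text
A 1744 [ 5.95806590e+02 -2.87364596e+02  1.03073796e-01] 0.08695357533765535
[[351.0, 225.0], [399.0, 193.0], [393.0, 183.0], [337.0, 204.0], [354.0, 234.0], [407.0, 200.0], [400.0, 189.0], [338.0, 211.0]]
flip [ 594.01428126 -280.57025768    3.02215564] 0.23390477488838146
B 1587 [ 442.31076459 -264.11524734    3.31066442] 0.08912293362801915
[[262.0, 228.0], [221.0, 260.0], [230.0, 268.0], [279.0, 247.0], [256.0, 237.0], [212.0, 272.0], [221.0, 281.0], [275.0, 258.0]]
flip [ 446.63558014 -272.54631319    6.28461755] 0.2828465156985014
```

Wedge A: the model silhouette corners (338,205), (357,233), (395,184) and (408,199) match the picture; its grip point is about (596,-287) and its yaw 0.10. Wedge B is at about (442,-264), yaw 3.31. Green and pink are clearly separate from both. Next I'll grasp A by its ends.

```bash
python3 -c "
from h import *
go([596.3,-287,70],0.09);go([596.3,-287,7],0.09)"
```

```text
travel [ 5.93  0.14 16.02] ang [ -0.1   0.  -33.6] rows>= 4 t 14.9
travel [ 5.93  0.15 22.32] ang [ -0.1   0.  -33.6] rows>= 5 t 14.9
```

```bash
python3 -m creep '[{"hand":1,"travel":[3,0.1,5],"angular":[0,0,-9]},{"hand":1,"travel":[5.9,0.1,9],"angular":[0,0,-18]},{"hand":1,"travel":[5.9,0.1,13],"angular":[0,0,-26]},{"hand":1,"travel":[5.9,0.1,15],"angular":[0,0,-33.6]},{"hand":1,"travel":[5.9,0.1,16],"angular":[0,0,-33.6]},{"hand":1,"travel":[5.9,0.1,19],"angular":[0,0,-33.6]},{"hand":1,"travel":[5.9,0.1,21],"angular":[0,0,-33.6]},{"hand":1,"travel":[5.9,0.1,22],"angular":[0,0,-33.6]},{"hand":1,"travel":[5.9,0.1,22.3],"angular":[0,0,-33.6]},{"hand":1,"travel":[5.9,0.1,22.3],"angular":[0,0,-33.6]},{"hand":0,"travel":[5.9,0.1,22.3],"angular":[0,0,-33.6]},{"hand":0,"travel":[5.9,0.1,22.3],"angular":[0,0,-33.6]},{"hand":0,"travel":[5.9,0.1,22.3],"angular":[0,0,-33.6]},{"hand":0,"travel":[5.9,0.1,22.3],"angular":[0,0,-33.6]},{"hand":0,"travel":[5.9,0.1,22.3],"angular":[0,0,-33.6]},{"hand":0,"travel":[5.9,0.1,22.3],"angular":[0,0,-33.6]}]'
python3 - <<'E'
from h import *
s=st(); im=ctrl.get_image('wrist'); save(im,'w6.png')
E=np.array([680.5,-34]);u=np.array([-.970,.242]);yaw=np.radians(76)
p=E+u*(7+6); print(p)
go([596,-285,180],0.09); go([*p,180],yaw); go([*p,80],yaw)
E
```

```text
clock: 16.5
eef_pos: [597.5, -286.9, 8.9]
tool_rot: [3.141, -0.002, 0.089]
force: [0.0, 1.2, 6.8]
width: 62.4
16.5 [ 597.5 -286.9    8.9] [ 3.141e+00 -2.000e-03  8.900e-02] F [0.  1.2 6.8] w 62.4
[667.89  -30.854]
travel [ -0.09  -0.2  -17.11] ang [ 0.  -0.1 -0. ] rows>= 4 t 16.55
travel [  9.34 -24.87 -17.09] ang [  0.1  -0.1 -70.9] rows>= 9 t 16.55
travel [  9.32 -24.87  -7.09] ang [  0.1  -0.1 -70.9] rows>= 9 t 16.55
```

```bash
python3 -m creep '[{"hand":0,"travel":[0,0,-2],"angular":[0,0,0]},{"hand":0,"travel":[0,0,-6],"angular":[0,0,0]},{"hand":0,"travel":[0,0,-10],"angular":[0,0,0]},{"hand":0,"travel":[1,-2,-14],"angular":[0,0,-8]},{"hand":0,"travel":[2,-5,-17.1],"angular":[0,0,-16]},{"hand":0,"travel":[4,-9,-17.1],"angular":[0,0,-24]},{"hand":0,"travel":[6,-13,-17.1],"angular":[0,0,-32]},{"hand":0,"travel":[8,-17,-17.1],"angular":[0,0,-40]},{"hand":0,"travel":[9.3,-21,-17.1],"angular":[0,0,-48]},{"hand":0,"travel":[9.3,-24.9,-17.1],"angular":[0,0,-56]},{"hand":0,"travel":[9.3,-24.9,-17.1],"angular":[0,0,-64]},{"hand":0,"travel":[9.3,-24.9,-17.1],"angular":[0,0,-70.9]},{"hand":0,"travel":[9.3,-24.9,-15],"angular":[0,0,-70.9]},{"hand":0,"travel":[9.3,-24.9,-12],"angular":[0,0,-70.9]},{"hand":0,"travel":[9.3,-24.9,-9.5],"angular":[0,0,-70.9]},{"hand":0,"travel":[9.3,-24.9,-8],"angular":[0,0,-70.9]},{"hand":0,"travel":[9.3,-24.9,-7.1],"angular":[0,0,-70.9]},{"hand":0,"travel":[9.3,-24.9,-7.1],"angular":[0,0,-70.9]}]'
python3 - <<'E'
from h import *
s=st(); im=ctrl.get_image('wrist'); save(im,'w7.png'); np.save('w7.npy',im,allow_pickle=True)
E=np.array([680.5,-34]);u=np.array([-.970,.242]);yaw=np.radians(76);p=E+u*13
go([*p,70],yaw)
E
```

```text
clock: 18.35
eef_pos: [667.3, -30.7, 79.4]
tool_rot: [3.14, -0.0, 1.327]
force: [0.1, -0.8, 0.0]
width: 63.0
18.35 [667.3 -30.7  79.4] [ 3.14  -0.     1.327] F [ 0.1 -0.8  0. ] w 63.0
travel [-0.04 -0.01  1.04] ang [ 0.2 -0.   0. ] rows>= 1 t 18.4
```

View pics/w7.png

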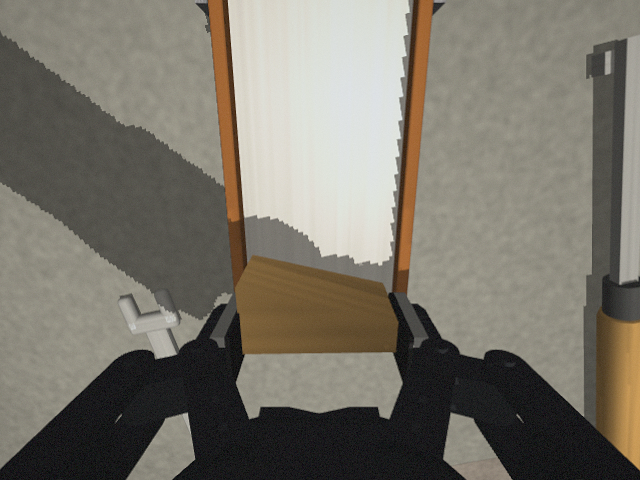

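The wedge is square to the tray with its straight face towards the closed end, and is centred at about col 319. Next I'll lower it and push it to the closed end.

```bash
python3 -m creep '[{"hand":0,"travel":[-0.05,0,0.5],"angular":[0,0,0]},{"hand":0,"travel":[-0.05,0,0.8],"angular":[0,0,0]},{"hand":0,"travel":[-0.05,0,0.95],"angular":[0,0,0]},{"hand":0,"travel":[-0.05,0,1.0],"angular":[0,0,0]},{"hand":0,"travel":[-0.05,0.2,1.0],"angular":[0,0,0]},{"hand":0,"travel":[-0.05,0.4,1.0],"angular":[0,0,0]}]'
python3 -m creep '[{"hand":0,"travel":[0,0.1,0],"angular":[0,0,0]},{"hand":0,"travel":[0,0.15,0],"angular":[0,0,0]}]'
```

```text
clock: 19.0
eef_pos: [671.8, -31.9, 70.6]
tool_rot: [3.139, -0.001, 1.326]
force: [-4.5, 1.9, 1.8]
width: 62.8
clock: 19.2
eef_pos: [671.8, -31.9, 70.3]
tool_rot: [-3.141, -0.0, 1.326]
force: [-5.5, 1.4, 1.0]
width: 62.9
```

```bash
python3 -m creep '[{"hand":0,"travel":[0,0.1,0.1],"angular":[0,0,0]},{"hand":0,"travel":[0,0.1,0.15],"angular":[0,0,0]},{"hand":0.9,"travel":[0,0.05,0.1],"angular":[0,0,0]},{"hand":1,"travel":[0,0,0.1],"angular":[0,0,0]},{"hand":1,"travel":[0,0,0.1],"angular":[0,0,0]},{"hand":1,"travel":[0,0,0],"angular":[0,0,0]},{"hand":1,"travel":[0,0,-2],"angular":[0,0,0]},{"hand":1,"travel":[0,0,-6],"angular":[0,0,0]},{"hand":1,"travel":[0,0,-11],"angular":[0,0,0]},{"hand":1,"travel":[0,0,-16],"angular":[0,0,0]},{"hand":1,"travel":[0,0,-17],"angular":[0,0,0]}]'
python3 - <<'E'
from h import *
s=st(); im=ctrl.get_image('wrist'); save(im,'w8.png'); np.save('w8.npy',im,allow_pickle=True)
for d in ctrl.spot_point('wrist','wedge_a_grip')+ctrl.spot_point('wrist','wedge_a_thin'): print(round(d['confidence'],2),np.round(d['at'],1),np.round(proj(im,d['at'])[0]))
go([450,-270,230],0.17)
# B grasp: 4 mm from straight face, in B frame y=-3
y=3.31; p=np.array([442.3,-264.1])+np.array([-np.sin(y),np.cos(y)])*-3; print(p)
E
```

```text
clock: 20.3
eef_pos: [675.5, -30.7, 247.5]
tool_rot: [3.131, -0.004, 1.326]
force: [0.9, 1.4, 0.7]
width: 85.1
20.3 [675.5 -30.7 247.5] [ 3.131 -0.004  1.326] F [0.9 1.4 0.7] w 85.1
0.69 [671.8 -30.5  74.4] [318. 209.]
0.28 [489.8  -1.2  11.5] [301.   8.]
0.93 [682.2  -0.8  77. ] [351. 213.]
travel [-28.45 -15.79   1.05] ang [ 0.  -0.  66.2] rows>= 8 t 20.45
[ 441.79716268 -261.1424411 ]
```

View pics/w8.png

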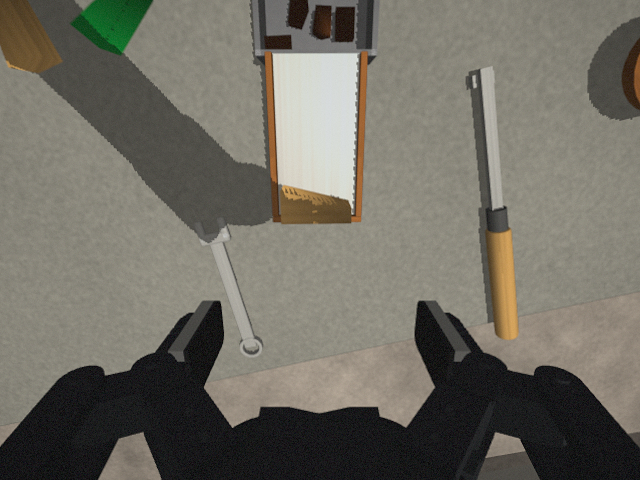

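Four chips are visible in the bin at (298,13), (322,20), (344,25) and (278,43), and wedge A lies against the closed end. Now for wedge B.

```bash
python3 -m creep '[{"hand":1,"travel":[-3.5,-2,0],"angular":[0,0,8]},{"hand":1,"travel":[-7,-4,0],"angular":[0,0,16]},{"hand":1,"travel":[-10.5,-6,0],"angular":[0,0,24]},{"hand":1,"travel":[-14,-8,0],"angular":[0,0,32]},{"hand":1,"travel":[-18,-10,0.5],"angular":[0,0,40]},{"hand":1,"travel":[-22,-12,0.5],"angular":[0,0,48]},{"hand":1,"travel":[-25.5,-14,1],"angular":[0,0,56]},{"hand":1,"travel":[-28.4,-15.8,1],"angular":[0,0,62]},{"hand":1,"travel":[-28.4,-15.8,1],"angular":[0,0,66.2]},{"hand":1,"travel":[-28.4,-15.8,1],"angular":[0,0,66.2]},{"hand":1,"travel":[-28.4,-15.8,1],"angular":[0,0,66.2]}]'
python3 - <<'E'
from h import *
s=st(); im=ctrl.get_image('wrist'); save(im,'w9.png'); np.save('w9.npy',im,allow_pickle=True)
for d in ctrl.spot_point('wrist','wedge_b_grip')+ctrl.spot_point('wrist','wedge_b_thin'): print(round(d['confidence'],2),np.round(d['at'],1),np.round(proj(im,d['at'])[0]))
c=proj(im,[445,-266,20])[0]; m=wmask(im,c); print(m.sum())
x,f=fit(im,m,(442.3,-264.1,3.31)); print(x,f)
p=x[:2]+np.array([-np.sin(x[2]),np.cos(x[2])])*-3
go([*p,60],x[2]-np.pi);go([*p,8],x[2]-np.pi)
E
```

```text
clock: 21.55
eef_pos: [449.7, -268.7, 229.3]
tool_rot: [-3.14, 0.001, 0.173]
force: [0.9, -0.4, -0.1]
width: 85.8
21.55 [ 449.7 -268.7  229.3] [-3.14e+00  1.00e-03  1.73e-01] F [ 0.9 -0.4 -0.1] w 85.8
0.81 [ 442.1 -261.6   19.1] [313. 199.]
0.77 [ 459.2 -168.5   17.5] [346. 110.]
0.74 [ 424.2 -356.3   18. ] [284. 276.]
0.52 [ 410.1 -268.3   15.5] [283. 199.]
0.82 [ 436.5 -144.1   17.4] [328.  79.]
0.63 [ 452.6 -377.1   20.6] [305. 297.]
0.58 [ 411.2 -269.    17.5] [283. 200.]
1632
[ 442.39838732 -263.961108      3.25207413] 0.09953943182162517
travel [-0.7  -0.88 17.  ] ang [-0.  -0.   3.6] rows>= 4 t 21.7
travel [-0.7  -0.87 22.2 ] ang [-0.  -0.   3.6] rows>= 5 t 21.7
```

```bash
python3 -m creep '[{"hand":1,"travel":[-0.6,-0.9,5],"angular":[0,0,0.8]},{"hand":1,"travel":[-0.6,-0.9,10],"angular":[0,0,0.8]},{"hand":1,"travel":[-0.6,-0.9,14],"angular":[0,0,0.8]},{"hand":1,"travel":[-0.6,-0.9,17],"angular":[0,0,0.8]},{"hand":1,"travel":[-0.6,-0.9,20],"angular":[0,0,0.8]},{"hand":1,"travel":[-0.6,-0.9,21.6],"angular":[0,0,0.8]},{"hand":1,"travel":[-0.6,-0.9,22.2],"angular":[0,0,0.8]},{"hand":1,"travel":[-0.6,-0.9,22.2],"angular":[0,0,0.8]},{"hand":0,"travel":[-0.6,-0.9,22.2],"angular":[0,0,0.8]},{"hand":0,"travel":[-0.6,-0.9,22.2],"angular":[0,0,0.8]},{"hand":0,"travel":[-0.6,-0.9,22.2],"angular":[0,0,0.8]},{"hand":0,"travel":[-0.6,-0.9,22.2],"angular":[0,0,0.8]},{"hand":0,"travel":[-0.6,-0.9,22.2],"angular":[0,0,0.8]},{"hand":0,"travel":[-0.6,-0.9,22.2],"angular":[0,0,0.8]}]'
python3 - <<'E'
from h import *
yaw=np.radians(76)
E=np.array([678.6,-33.6]);u=np.array([-.970,.242])
p=E+u*(44-4+12); print(p)
go([*p,185],yaw); go([*p,80],yaw)
E
```

```text
clock: 23.1
eef_pos: [443.8, -260.9, 9.4]
tool_rot: [3.141, -0.002, 0.16]
force: [-0.1, 1.8, 7.2]
width: 62.6
[628.16  -21.016]
travel [ 22.05 -20.74 -17.53] ang [  0.1  -0.1 -66.8] rows>= 8 t 23.1
travel [ 22.03 -20.74  -7.03] ang [  0.1  -0.1 -66.8] rows>= 8 t 23.1
```

```bash
python3 -m creep '[{"hand":0,"travel":[0,0,-2],"angular":[0,0,0]},{"hand":0,"travel":[0,0,-6],"angular":[0,0,0]},{"hand":0,"travel":[0,0,-10],"angular":[0,0,0]},{"hand":0,"travel":[2,-2,-14],"angular":[0,0,-7]},{"hand":0,"travel":[5,-4,-17.5],"angular":[0,0,-14]},{"hand":0,"travel":[8,-7,-17.5],"angular":[0,0,-22]},{"hand":0,"travel":[11,-10,-17.5],"angular":[0,0,-30]},{"hand":0,"travel":[14,-13,-17.5],"angular":[0,0,-38]},{"hand":0,"travel":[17,-16,-17.5],"angular":[0,0,-46]},{"hand":0,"travel":[20,-19,-17.5],"angular":[0,0,-54]},{"hand":0,"travel":[22,-20.7,-17.5],"angular":[0,0,-61]},{"hand":0,"travel":[22,-20.7,-17.5],"angular":[0,0,-66.8]},{"hand":0,"travel":[22,-20.7,-15],"angular":[0,0,-66.8]},{"hand":0,"travel":[22,-20.7,-12],"angular":[0,0,-66.8]},{"hand":0,"travel":[22,-20.7,-9.5],"angular":[0,0,-66.8]},{"hand":0,"travel":[22,-20.7,-8],"angular":[0,0,-66.8]},{"hand":0,"travel":[22,-20.7,-7.2],"angular":[0,0,-66.8]},{"hand":0,"travel":[22,-20.7,-7.2],"angular":[0,0,-66.8]}]'
python3 - <<'E'
from h import *
s=st(); im=ctrl.get_image('wrist'); save(im,'w10.png')
E=np.array([678.6,-33.6]);u=np.array([-.970,.242]);p=E+u*52
go([*p,70.5],np.radians(76)); go([*(E+u*40),70.5],np.radians(76))
E
```

```text
clock: 24.9
eef_pos: [627.7, -21.6, 81.3]
tool_rot: [3.14, 0.0, 1.326]
force: [0.5, -0.1, -0.1]
width: 62.6
24.9 [627.7 -21.6  81.3] [3.14  0.    1.326] F [ 0.5 -0.1 -0.1] w 62.6
travel [ 0.04 -0.03  1.17] ang [ 0.2 -0.  -0.1] rows>= 1 t 24.95
travel [0.04 1.17 1.18] ang [ 0.2 -0.  -0.1] rows>= 1 t 24.95
```

View pics/w10.png

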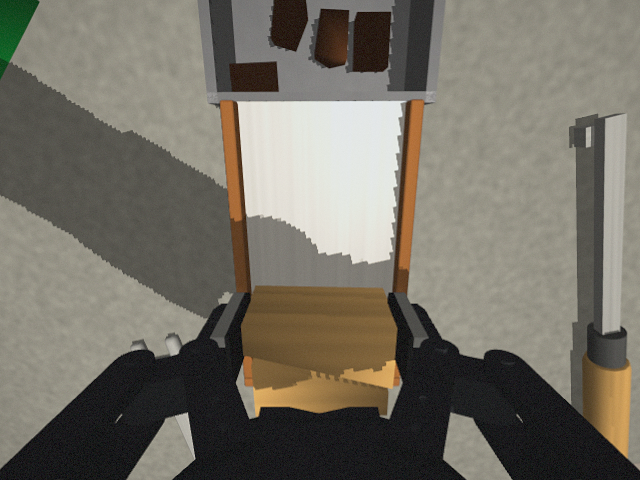

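All four chips are in the bin. Wedge B is held square, with its slant facing wedge A's slant. Next I'll lower it and slide it home.

```bash
python3 -m creep '[{"hand":0,"travel":[0.04,0,0.5],"angular":[0,0,0]},{"hand":0,"travel":[0.04,0,0.9],"angular":[0,0,0]},{"hand":0,"travel":[0.04,0,1.1],"angular":[0,0,0]},{"hand":0,"travel":[0.04,0,1.15],"angular":[0,0,0]},{"hand":0,"travel":[0.04,0.3,1.15],"angular":[0,0,0]},{"hand":0,"travel":[0.04,0.6,1.15],"angular":[0,0,0]},{"hand":0,"travel":[0.04,0.8,1.15],"angular":[0,0,0]},{"hand":0,"travel":[0.04,1.0,1.15],"angular":[0,0,0]},{"hand":0,"travel":[0.04,1.1,1.15],"angular":[0,0,0]}]'
python3 -m creep '[{"hand":0,"travel":[0,0.1,0],"angular":[0,0,0]},{"hand":0,"travel":[0,0.2,0],"angular":[0,0,0]}]'
```

```text
clock: 25.85
eef_pos: [639.4, -23.8, 70.7]
tool_rot: [3.139, -0.001, 1.325]
force: [0.1, 0.0, -0.6]
width: 63.0
clock: 26.05
eef_pos: [640.3, -24.0, 70.6]
tool_rot: [3.141, -0.0, 1.326]
force: [-4.5, 0.7, 1.7]
width: 62.8
```

```bash
python3 -m creep '[{"hand":0,"travel":[0,0.1,0.08],"angular":[0,0,0]},{"hand":0,"travel":[0,0.15,0.1],"angular":[0,0,0]},{"hand":0,"travel":[0,0.15,0.1],"angular":[0,0,0]},{"hand":1,"travel":[0,0.1,0.1],"angular":[0,0,0]},{"hand":1,"travel":[0,0,0.1],"angular":[0,0,0]},{"hand":1,"travel":[0,0,0.1],"angular":[0,0,0]},{"hand":1,"travel":[0,0,0.1],"angular":[0,0,0]},{"hand":1,"travel":[0,0.6,0.1],"angular":[0,0,0]},{"hand":1,"travel":[0,1.2,0.1],"angular":[0,0,0]},{"hand":1,"travel":[0,1.7,0.1],"angular":[0,0,0]},{"hand":1,"travel":[0,1.7,0.1],"angular":[0,0,0]},{"hand":0,"travel":[0,1.7,0.1],"angular":[0,0,0]},{"hand":0,"travel":[0,1.7,0.1],"angular":[0,0,0]},{"hand":0,"travel":[0,1.7,0.1],"angular":[0,0,0]},{"hand":0,"travel":[0,1.7,0.1],"angular":[0,0,0]},{"hand":0,"travel":[0,1.7,0.1],"angular":[0,0,0]}]'
python3 -m creep '[{"hand":0,"travel":[0,0.1,0],"angular":[0,0,0]},{"hand":0,"travel":[0,0.2,0],"angular":[0,0,0]}]'
```

```text
clock: 27.65
eef_pos: [656.6, -27.9, 69.9]
tool_rot: [3.141, -0.0, 1.326]
force: [-1.5, -0.1, 4.2]
width: 62.2
clock: 27.85
eef_pos: [656.8, -28.1, 69.9]
tool_rot: [-3.139, 0.001, 1.326]
force: [-7.6, 0.5, 8.9]
width: 62.5
```

```bash
python3 -m creep '[{"hand":0,"travel":[0,0,0],"angular":[0,0,0]},{"hand":1,"travel":[0,0,0],"angular":[0,0,0]},{"hand":1,"travel":[0,0,0],"angular":[0,0,0]},{"hand":1,"travel":[0,0,0],"angular":[0,0,0]},{"hand":1,"travel":[0,0,0],"angular":[0,0,0]},{"hand":1,"travel":[0,0,-2],"angular":[0,0,0]},{"hand":1,"travel":[0,0,-5],"angular":[0,0,0]},{"hand":1,"travel":[0,3,-9],"angular":[0,0,0]},{"hand":1,"travel":[0,5,-12],"angular":[0,0,0]},{"hand":1,"travel":[0,5,-12],"angular":[0,0,0]}]'
python3 - <<'E'
from h import *
s=st(); im=ctrl.get_image('wrist'); save(im,'w11.png')
c=proj(im,[656.8,-28,96])[0].astype(int); print(c)
f=im['frame'][max(c[1]-90,0):c[1]+90,c[0]-120:c[0]+120]; cv2.imwrite('pics/w11c.png',cv2.cvtColor(cv2.resize(f,None,fx=3.2,fy=3.2,interpolation=cv2.INTER_CUBIC),cv2.COLOR_RGB2BGR))
E
```

```text
clock: 28.85
eef_pos: [710.8, -40.5, 194.9]
tool_rot: [3.134, -0.003, 1.323]
force: [-0.1, 1.1, -0.1]
width: 85.4
28.85 [710.8 -40.5 194.9] [ 3.134e+00 -3.000e-03  1.323e+00] F [-0.1  1.1 -0.1] w 85.4
[317 163]
```

Run:
```python
from h import *
im=ctrl.get_image('wrist')
E=np.array([678.6,-33.6]);u=np.array([-.970,.242]);v=np.array([-.242,-.970])
h=cv2.cvtColor(im['frame'],cv2.COLOR_RGB2HSV)
def samp(a,b,z):
    P=np.r_[E+u*a+v*b,z]; q=proj(im,P)[0]; return cv2.getRectSubPix(im['frame'].astype(np.float32)[...,:],(1,1),tuple(map(float,q)))[0,0]
# along tray x at several y on top plane: R and B
for b in (-24,-8,8,24):
    print(b,' '.join('%d/%d'%(samp(a,b,96)[0],samp(a,b,96)[2]) for a in range(-6,54,2)))
for a in (4,14,22,30,40):
    print('x',a,' '.join('%d/%d'%(samp(a,b,96)[0],samp(a,b,96)[2]) for b in range(-40,41,2)))
for c in ['top','side']:
    i2=ctrl.get_image(c)
    for t in ['wedge_a_grip','wedge_a_thin','scraper_c','chip1_c']:
        for d in ctrl.spot_point(c,t):
            r=np.array(d['at'][:2])-E; print(c,t,round(d['confidence'],2),np.round(d['at'],1),'tray',round(r@u,1),round(r@v,1))
```

```text
-24 150/134 149/133 149/134 126/86 100/49 104/52 106/50 101/48 105/49 107/49 112/53 169/77 206/90 208/91 205/89 203/88 211/93 213/93 215/96 211/92 207/90 208/91 215/95 216/96 211/92 192/115 218/221 219/223 219/223 218/222
-8 84/77 84/77 85/76 122/62 134/62 137/59 140/63 133/59 130/59 134/62 137/59 137/56 142/64 147/66 170/75 171/76 177/81 181/82 181/81 179/80 176/77 176/78 183/83 186/83 179/80 162/78 200/203 218/221 219/222 218/222
8 85/77 84/76 148/133 144/76 167/74 173/79 174/78 167/73 165/76 168/75 171/77 172/76 168/76 165/72 170/78 158/72 139/64 143/66 145/66 142/63 142/62 144/66 151/70 151/69 147/67 141/75 215/207 219/213 218/212 220/214
24 84/76 86/76 83/75 114/59 202/89 208/87 206/85 199/89 200/89 206/90 206/88 208/94 201/88 198/86 199/88 201/89 199/89 183/80 100/48 105/49 105/49 107/47 114/54 117/56 113/51 116/59 216/200 221/208 218/206 220/210
x 4 151/136 163/50 160/52 159/53 164/56 95/44 96/47 102/50 104/52 105/48 111/52 115/54 120/55 126/60 132/62 133/62 137/59 142/67 148/67 151/67 157/71 161/73 165/75 169/76 173/79 179/80 181/78 187/81 193/83 197/88 200/85 205/88 208/87 2
[... 1146 characters left out ...]
24/57 123/57 117/56 111/53 104/49 100/47 102/70 90/32 163/51 166/55 80/77
top wedge_a_grip 0.74 [671.  -30.4  74.9] tray 8.1 -1.3
top wedge_a_thin 0.58 [682.8  -0.7  80.8] tray 3.9 -32.9
top scraper_c 0.63 [683.2   1.8  81.4] tray 4.1 -35.5
top scraper_c 0.58 [470.2 190.7  34.9] tray 256.4 -167.1
top chip1_c 0.49 [512.4  44.   15.4] tray 180.0 -35.1
side wedge_a_grip 0.69 [675.2 -33.8  76.2] tray 3.2 1.0
side wedge_a_thin 0.63 [679.9   0.7  74.8] tray 7.0 -33.6
side wedge_a_thin 0.2 [674.8 -31.   78.8] tray 4.3 -1.6
side scraper_c 0.8 [470.7 190.1  31.7] tray 255.8 -166.7
side chip1_c 0.73 [ 4.839e+02  1.460e+01 -1.000e-01] tray 200.5 0.4
side chip1_c 0.6 [513.9  34.5   9.2] tray 176.2 -26.2
```

```bash
python3 -c "
from h import *
st(); print(ctrl.finish_job())"
```

```text
29.45 [705.5 -40.1 189.5] [-3.138e+00  1.000e-03  1.327e+00] F [-1.   0.6 -0.5] w 85.6
the job is handed in; nothing more can be done
None
```

The job is done and handed in at 29.5 s of the 72 s allowed; no verdict was reported.

- **Chips:** I held the scraper by its wooden grip and wiped the tray once, end to end. The last wrist picture viewed showed all four chips in the bin and the tray floor clear.
- **Scraper:** It stands on the bench at about (470, 190). The top and side cameras put its centre 32–35 mm above the bench, so it is upright and well clear of the tray and bin.
- **Wedges:** I laid wedge A against the closed end and slid wedge B onto its slant. I then squeezed both by their ends and pushed the pair to the closed end with about 8 N.
- **Wedge check:** Sampled across the wedges' top plane, the wood is continuous over about 64 x 44 mm, with no visible gap at the seam. The closed-end face sits at 0 within about 1 mm.
- **Bowl, wrench, gouge, finial and the green and pink look-alikes:** I did not go near them, but did not re-measure them at the end.

**Not checked or disagreed:**
- I could not view the final close-up of the wedges because the picture limit had been reached, so the last wedge check is numbers only.
- The top camera's network also reported the wedge block as a scraper, with confidence 0.63. I took that as a false detection.
- The grip width read 62–63 mm on the 64 mm wedges.

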